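# Press a tray's end panel home with a quick clamp

### The job

The end panel of the little plywood tray on the clamp board still stands off on its tight dowels. Squeeze the clamp's trigger, stroke by stroke and without crushing the thin plywood, until the clamp with its trigger let go holds the panel fully home by itself and firmly; then press the release tab so that the moving jaw springs all the way back, leaving the panel home. Work only with the trigger and the tab: do not push the panel, the moving jaw or its pad by hand, and leave the eraser, the note pad and the mouse where they are.

Things in the scene. Friction and masses are not known exactly. Their poses are not given: they have to be found in the camera images.
- clamp: Quick clamp on a dark board 430x110x12 mm fixed to the desk. Origin: on the desk near the board's middle; z up, x along the bar from grip to work. In mm: black housing x -200 to -30, y +-22, top z 58, with grip, trigger and release tab on top; beyond it stands the fixed jaw (see fence). The 53 to 71 mm between trigger and fixed jaw are free above the housing.
- trigger_front (a point): Middle of the trigger's front face (towards the work), 90 mm above the desk, at rest at x -53, y 0 of the clamp. The trigger is an upright grey bar 10 mm thick along x, 24 mm wide, z 58 to 114 mm, in front of the grip. It can be squeezed against the grip or pushed towards it.
- trigger (a joint): How far the trigger is pulled straight towards the grip (-x of the clamp), m: 0 at rest, 0.024 at its stop; it springs back. Pulling takes about 5 to 9 N while the jaw runs free, 5 N more while the panel slides, then 2 N more per mm once the panel is home, as the pad is compressed.
- pad_face (a point): Middle of the face of the black pad, 44 mm wide and 40 mm high, that the moving jaw carries on a spring of 2 N per mm and that pushes on the panel. At x 164 mm minus the jaw's travel (plus its spring's compression) in the clamp's frame, 69 mm above the desk.
- panel: Plywood end panel, 10 mm thick along the clamp's x, 90 mm wide, z 44 to 94. Origin at the fence's origin when home, further along +x by the gap still open (10 to 24 mm at first); outer face 104 mm along x from it. Moves along x only, slides under 5 N, stays where left. Cracks if the pad presses it with more than 13 N; a hold of 3 N or more with the trigger let go is firm.
- pad: The moving jaw's black pad (see pad_face). Its origin moves with the jaw's, but stays behind along the clamp's +x by as much as its spring is compressed (2 N per mm).
- tab_top (a point): Middle of the top of the release tab, a grey 28x28 mm thumb button behind the grip, 74 mm above the desk at rest.
- release (a joint): How far the release tab is pressed straight down, m: 0 at rest, 0.007 at its stop. It frees the bar once pressed by about 0.0035 and springs up again; pressing it takes about 2 N at first, 8 N at 0.006. Hold it down for a second while the jaw runs back.
- eraser: Bystander: eraser in a card sleeve, 46x21x12 mm, origin at the centre of its underside.
- sticky_notes: Bystander: pad of sticky notes, 78x78x10 mm, origin at the centre of its underside.
- mouse: Bystander: computer mouse, 104x53x38 mm, origin at the centre of its underside.
- grip_top (a point): Middle of the top of the fixed upright black grip, 118 mm above the desk at x -105, y 0 of the clamp. The grip is 20 mm thick along x and 30 mm wide. Grip and trigger together measure 62 mm along x with the trigger at rest, 38 mm with it fully pulled.
- jaw: Moving jaw: steel bar (y +-9, z 22 to 38 mm) with an upright dark plate 16x46x74 mm beyond the panel. Origin at the clamp's origin when fully open, moves along the clamp's -x by up to 72 mm. Ratchet: the jaw follows each pull, less the first 5 mm at most; let go, it slips back up to 4 mm and is held, until the tab frees it and a weak spring opens it. Bar's tail: x -210 to -282.
- fence: Fixed jaw, a dark steel plate, with the plywood tray against it; set 0 to 18 mm along the clamp's x from the clamp's origin, does not move. Origin on the desk under the jaw's grip-side face, axes as the clamp's. In mm in its own frame: jaw x 0 to 14, y +-32, top z 100; tray x 14 to 94, y +-45, top z 94, open at +x where the panel goes.

How it is judged:
On the way:
1. with its trigger let go, the clamp by itself holds the panel fully home and firmly (pad force over 3 N) (x of panel in the frame of fence below 0.0015 m and value of joint trigger below 0.003 m and contact force between pad and panel above 3 N), for 0.2 s.
At the end, for the whole second after the job is handed in: The panel is home (gap under 1.5 mm), the jaw has run back to fully open (within 4 mm), and trigger and release tab are back at rest (within 3 and 2.5 mm) (x of panel in the frame of fence below 0.0015 m and x of jaw in the frame of clamp above -0.004 m and value of joint trigger below 0.003 m and value of joint release below 0.0025 m); the robot touches nothing.
It fails at once if the pad presses the panel with more than 13 N (the plywood cracks) (contact force between pad and panel above 13 N).
It fails at once if the robot pushes the panel, the moving jaw or its pad itself (contact force between any of the fingers, the arm and panel above 1 N or contact force between any of the fingers, the arm and jaw above 1 N or contact force between any of the fingers, the arm and pad above 1 N).
It fails at once if a bystander is moved by more than 15 mm (distance of any of eraser, sticky_notes, mouse from where it was at the start of the episode above 0.015 m).
It also fails if it takes over 48 s, if anything falls off the work surface, if the arm or the gripper's body presses on something with over 40 N, if the wrist force passes 120 N, or if a joint passes its speed limit or range.

### The arm

A 7-joint arm with a two-finger parallel gripper is mounted at the origin on a cart in front of the work surface, level with it; the furniture and walls round the work are solid. World frame = base frame: x ahead of the robot, y to its left, z up, the work surface at z = 0. Lengths are in m, angles in rad, forces in N, time in s.
With the tool pointing down it reaches from about 0.35 to 0.9 m from the base axis. Payload 19.9 kg.
Tool frame: the origin (TCP) lies midway between the tips of the shut fingers; the grasp point (between the pads) lies 19 mm behind it; z points along the fingers, y is the direction in which the jaws open and shut (so a half turn about z gives the same grasp; the last joint's range is limited). The gripper opens to 85 mm and grips with 20 to 120 N. Pads are 22 mm wide; open, the fingers measure 114 mm over their backs; the gripper's body (76 mm by 85 mm) begins 54 mm behind the grasp point. The pads swing forward as they close: fully open they stand 13 mm farther back than shut.
Start: joints at [1.202, 0.417, -0.01, 1.614, 0.005, 1.111, -0.053], TCP at [0.201, -0.592, 0.231] pointing down, gripper open.
Joint ranges: [-2.81, 2.81], [-0.39, 2.02], [-1.27, 1.25], [0.06, 2.57], [-1.19, 4.33], [0.19, 2], [-2.82, 2.82]. Speed limits (rad/s): [1.89, 1.89, 2.39, 2.39, 3.01, 3.01, 3.01].

### API

Orientations are given as a rotation vector (axis times angle).
In Python, from plant import manip gives the robot as it stands.
- The arm moves only by the tool carry_out, never from a script. Its argument "series" is a list of rows, each a list of 3 entries, a list of its own where there are three numbers: the shift along the tool's x, y, z in cm, then the turn, a rotation vector about the tool's x, y, z in rad, then the opening, from 0 (shut) to 1 (fully open). A call has exactly 10 rows; each row is the pose to reach, as a shift and turn from the pose measured when the call began, along the tool's axes at that moment; what a row does not reach only later rows make up. A row lasts 1/12 s, in which the tool goes at most 41.7 mm and 7.16 degrees, less where a joint would pass 70% of its speed; a pose out of reach is approached as far as the arm can. A call with a gripper value outside its range is refused whole. The fingers move at their own pace and stop on an object; "force" is the grip in N (left out, the last holds). Time passes only in rows, so rows that repeat a pose let the fingers close, or fill a call up. It gives the time, the measured TCP pose, the force and the opening at its end, in the units of the state.
- manip.get_obs(): the state, without advancing time (a new reading comes with each control period).
- manip.get_image(name): name is "scene" or "top"; returns (picture, depth): 420x560x3 uint8, red, green, blue; 420x560 float32, m along the optical axis (not along the pixel's ray), 0 where there is no reading.
- manip.camera_model(name): a dict with "K" (3x3 intrinsics, pixels), "R" (3x3) and "t" (3): a world point X has camera coordinates R X + t. Camera axes: x right, y down, z forward; pixel columns grow to the right and rows downward; lengths in m; the calibration is good to about 2 mm. A picture is of the moment at which its call begins. camera_model takes no time and is no camera call.
- manip.hand_in(): hands the job in, once; it reports no verdict.
Trained networks look in the newest picture that a camera, given by its name, has taken for a name from the list of things; names that differ only in an ending like _2 or _b are one class to them, and where a whole thing is asked for, a point or a joint stands for the part that bears it (a point fixed in the world has none). Each returns a list of dicts, best first, with "p" (0 to 1); they miss things now and then, are a little off and sometimes report something else, mostly with a low value. They report only what shows in the picture. A call takes as long as a camera call.
- manip.recognise(camera, query): "pixel" ([column, row] in pixels, amid what is visible of it).
The state is a dict: "t": time; "qpos": joint angles; "qd": joint speeds; "effort": joint torques, N m; "tcp_pos": TCP position; "eef_rot": TCP orientation; "contact_force": force on the tool from outside, world axes, zero at the start; "wrist_torque": the same for the moment, N m; "opening": finger opening in m.
Only numpy, scipy, OpenCV 4.12 (cv2) and the standard library are available. Lean on these libraries where they do the work, as an engineer would, in place of code of your own. Each camera call takes 0.05 s, during which the arm holds its last target.

## Working session

There is one attempt and no reset: what is moved stays moved. The work goes in short steps, Python scripts to look and compute and a tool call to move; the robot and the scene stay as the last step left them, time stands still between calls to the robot, and variables do not carry over. Pictures are saved under pics/ and viewed, and the job is handed in when it is done.

Besides the shell and the picture viewer there is one more tool, called after ">>>" as name(argument=value, ...), one argument or row to a line, values as JSON. carry_out: Moves the arm, as the interface text tells. Its arguments: {"type":"object","properties":{"series":{"type":"array"},"force":{"type":"number"}},"required":["series"]}

```bash
mkdir -p pics; cat > h.py <<'E'
from plant import manip
import numpy as np, cv2
def snap(c,fn):
    im,d=manip.get_image(c); cv2.imwrite('pics/'+fn,im[:,:,::-1]); np.savez('pics/'+fn+'.npz',im=im,d=d); return im,d
def w(c,px,d,r=1):
    m=manip.camera_model(c);u,v=px
    z=np.median(d[int(v)-r:int(v)+r+1,int(u)-r:int(u)+r+1])
    p=np.linalg.inv(m['K'])@np.array([u,v,1])*z
    return m['R'].T@(p-m['t'])
E
python3 - <<'E'
from h import *
o=manip.get_obs(); print(o['t'],o['tcp_pos'],o['eef_rot'],o['opening'])
for c in ['scene','top']:
    im,d=snap(c,c+'0.png')
    m=manip.camera_model(c); print(c,-m['R'].T@m['t'])
for c in ['scene','top']:
    for q in ['trigger_front','tab_top','grip_top','panel','fence']:
        for x in manip.recognise(c,q)[:2]:
            print(c,q,x['pixel'],round(x['p'],2),w(c,x['pixel'],d if c=='top' else np.load('pics/scene0.png.npz')['d']).round(4))
E
```

```text
0.0 [ 0.20052462 -0.5915883   0.23067297] [-3.09857544e+00 -5.10852167e-01  4.16317770e-04] 0.0851971125265759
scene [0.13065143 0.5637603  0.51165425]
top [ 0.39908404 -0.01300347  1.02201299]
scene trigger_front [341.8, 192.2] 0.9 [ 0.4938 -0.1039  0.0907]
scene tab_top [359.6, 173.8] 0.62 [ 0.52   -0.2167  0.0726]
scene tab_top [340.7, 192.7] 0.45 [ 0.4959 -0.1039  0.089 ]
scene grip_top [304.2, 288.2] 0.85 [0.4519 0.0652 0.0112]
scene grip_top [292.2, 265.2] 0.49 [0.4427 0.1129 0.0888]
scene panel [302.6, 254.4] 0.79 [0.4532 0.072  0.0787]
scene panel [242.4, 253.1] 0.27 [0.5865 0.0534 0.0098]
scene fence [314.7, 238.3] 0.9 [ 0.4852 -0.0104  0.0487]
scene fence [244.5, 250.9] 0.75 [0.59   0.0441 0.0075]
top tab_top [381.5, 238.6] 0.52 [ 0.5256 -0.2185  0.0736]
top grip_top [308.2, 263.4] 0.83 [ 0.4814 -0.0903  0.0588]
top grip_top [318.2, 247.6] 0.72 [ 0.5036 -0.1028  0.1129]
top panel [247.9, 268.8] 0.72 [0.4712 0.0167 0.0495]
top panel [217.7, 274.1] 0.6 [0.4581 0.0663 0.0959]
```

View pics/top0.png

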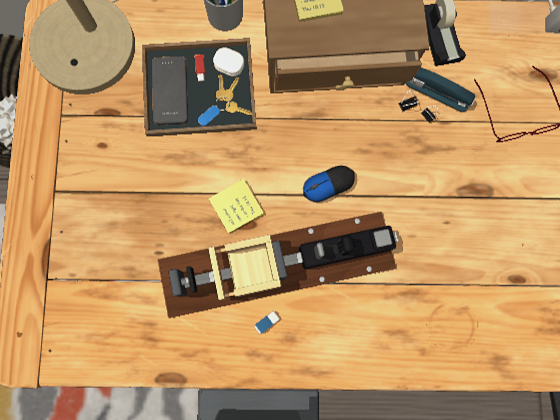

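View pics/scene0.png

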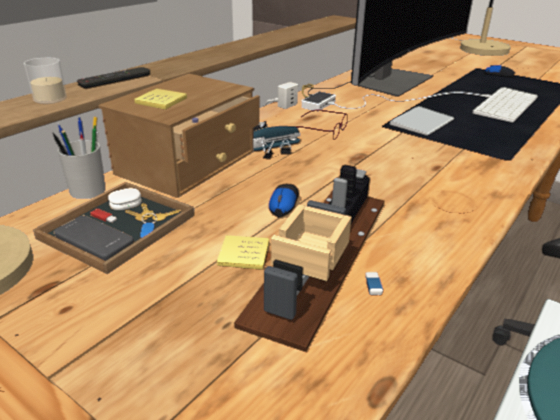

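```bash
cat > fit.py <<'E'
from h import *
P=[]
for c in ['top','scene']:
    d=np.load(f'pics/{c}0.png.npz')['d']; m=manip.camera_model(c)
    v,u=np.mgrid[:420,:560]; ok=d>0
    q=np.linalg.inv(m['K'])@np.stack([u[ok]*d[ok],v[ok]*d[ok],d[ok]])
    P.append((m['R'].T@(q-m['t'][:,None])).T)
def cf(p,o,a):
    R=np.array([[np.cos(a),np.sin(a)],[-np.sin(a),np.cos(a)]])
    return np.c_[(p[:,:2]-o)@R.T,p[:,2]]
T=P[0]
# board: z~12mm plane region near
sel=T[(abs(T[:,2]-.012)<.004)&(T[:,0]>.38)&(T[:,0]<.6)&(T[:,1]<.2)&(T[:,1]>-.3)]
import sys
r=cv2.minAreaRect((T[(T[:,2]>.008)&(T[:,2]<.13)&(T[:,0]>.40)&(T[:,0]<.58)&(T[:,1]>-.28)&(T[:,1]<.18)][:,:2]*1000).astype(np.float32)); print('rect',r)
h=T[(abs(T[:,2]-.058)<.004)&(T[:,0]>.40)&(T[:,0]<.58)&(T[:,1]<-.05)&(T[:,1]>-.28)]
print('housing',len(h),cv2.minAreaRect((h[:,:2]*1000).astype(np.float32)))
t=T[(abs(T[:,2]-.094)<.004)&(T[:,0]>.38)&(T[:,0]<.6)&(T[:,1]>-.06)&(T[:,1]<.2)]
print('tray',len(t),cv2.minAreaRect((t[:,:2]*1000).astype(np.float32)))
k=T[(abs(T[:,2]-.074)<.004)&(T[:,0]>.45)&(T[:,0]<.58)&(T[:,1]<-.18)]
print('tab',len(k),cv2.minAreaRect((k[:,:2]*1000).astype(np.float32)),k.mean(0))
g=T[(T[:,2]>.108)&(T[:,0]>.45)&(T[:,0]<.58)&(T[:,1]<-.06)&(T[:,1]>-.2)]
print('grip+trig top',len(g),cv2.minAreaRect((g[:,:2]*1000).astype(np.float32)),g.mean(0))
E
python3 fit.py
```

```text
rect ((515.72314453125, -32.43705749511719), (172.83998107910156, 440.10821533203125), 12.900842666625977)
housing 1444 ((513.1717529296875, -161.41494750976562), (43.86790466308594, 169.98973083496094), 12.89411449432373)
tray 1530 ((464.2222900390625, 51.65380859375), (90.08726501464844, 195.99517822265625), 12.970277786254883)
tab 246 ((526.705322265625, -220.03211975097656), (27.5433292388916, 28.97136688232422), 13.522669792175293) [ 0.52643374 -0.21945516  0.07446688]
grip+trig top 283 ((506.5728759765625, -131.4359893798828), (29.34288787841797, 62.50304412841797), 12.224209785461426) [ 0.50744475 -0.13843882  0.11536763]
```

```bash
cat >> h.py <<'E'
A=np.deg2rad(102.93); O=np.array([.4876,-.0494])
EX=np.array([np.cos(A),np.sin(A),0]); EY=np.array([-np.sin(A),np.cos(A),0])
from scipy.spatial.transform import Rotation as Ro
def toc(p): q=np.r_[p[:2]-O,0]; return np.array([q@EX,q@EY,p[2]])*1000
def go(x,y,z):
    o=manip.get_obs(); R=Ro.from_rotvec(o['eef_rot'])
    t=np.r_[O,0]+EX*x/1000+EY*y/1000; t[2]=z/1000
    Rt=Ro.from_matrix(np.c_[-EY if 0 else np.cross(-EX,[0,0,-1]),-EX,[0,0,-1]])
    print('shift cm',(R.inv().apply(t-o['tcp_pos'])*100).round(2),'turn',(R.inv()*Rt).as_rotvec().round(3))
def st():
    o=manip.get_obs(); F=o['contact_force']
    print('t',round(o['t'],2),'tcp clamp mm',toc(o['tcp_pos']).round(1),'F clamp',np.round([F@EX,F@EY,F[2]],2),'open',round(o['opening'],4))
def prof(fn,ylim=40,zmin=60):
    d=np.load('pics/'+fn+'.npz')['d']; m=manip.camera_model('top')
    v,u=np.mgrid[:420,:560]; ok=d>0
    q=np.linalg.inv(m['K'])@np.stack([u[ok]*d[ok],v[ok]*d[ok],d[ok]])
    P=(m['R'].T@(q-m['t'][:,None])).T
    D=(P-np.r_[O,0]); return np.c_[D@EX,D@EY,P[:,2]]*1000
E
python3 - <<'E'
from h import *
C=prof('top0.png')
for n,y in (('mid',(-18,18)),('side',(28,42)),('side2',(-42,-28))):
    s=C[(C[:,1]>y[0])&(C[:,1]<y[1])&(C[:,0]>-5)&(C[:,0]<205)]
    print(n)
    for x in range(-4,204,3):
        k=s[(s[:,0]>=x)&(s[:,0]<x+3)]
        if len(k): print(x,int(np.median(k[:,2])),int(k[:,2].max()),end=' | ')
    print()
go(-30,0,200); st()
E
```

```text
mid
-4 35 42 | -1 36 41 | 2 38 39 | 5 100 102 | 8 100 103 | 11 100 103 | 14 100 104 | 17 99 104 | 20 94 98 | 23 94 97 | 26 94 96 | 29 52 96 | 32 49 54 | 35 50 53 | 38 50 54 | 41 50 54 | 44 50 53 | 47 50 53 | 50 50 53 | 53 50 53 | 56 51 54 | 59 50 53 | 62 50 55 | 65 50 54 | 68 49 53 | 71 50 53 | 74 50 53 | 77 50 54 | 80 50 53 | 83 50 54 | 86 50 53 | 89 50 52 | 92 51 55 | 95 50 52 | 98 49 52 | 101 36 42 | 104 36 42 | 107 34 41 | 110 29 41 | 113 34 42 | 116 65 97 | 119 94 98 | 122 94 97 | 125 94 97 | 131 38 40 | 134 31 42 | 137 35 42 | 140 35 41 | 143 20 41 | 146 35 40 | 149 36 41 | 152 31 41 | 155 34 40 | 158 35 40 | 161 56 90 | 164 87 93 | 167 89 92 | 170 88 91 | 173 74 78 | 176 74 76 | 179 55 76 | 182 25 76 | 185 73 96 | 188 95 98 | 191 94 99 | 194 94 98 | 197 94 98 | 200 93 95 | 
side
-4 12 17 | -1 11 15 | 2 13 16 | 5 13 98 | 8 39 103 | 11 17 101 | 14 37 101 | 17 95 99 | 20 95 96 | 23 94 97 | 26 94 98 | 29 94 97 | 32 94 95 | 35 95 96 | 38 94 96 | 41 93 96 | 44 93 95 | 47 93 95 | 50 92 96 | 53 94 97 | 56 93 95 | 59 94 96 | 62 94 96 | 65 94 97 | 68 94 100 | 71 94 96 | 74 96 97 | 77 94
[... 725 characters left out ...]
4 96 | 62 91 96 | 65 88 97 | 68 90 96 | 71 92 96 | 74 91 97 | 77 89 97 | 80 93 98 | 83 93 98 | 86 88 97 | 89 93 97 | 92 90 96 | 95 91 98 | 98 82 96 | 101 14 78 | 104 13 77 | 107 14 76 | 110 14 76 | 113 13 75 | 116 71 97 | 119 94 97 | 122 94 98 | 125 93 97 | 131 12 12 | 134 11 16 | 137 11 17 | 140 12 18 | 143 12 16 | 146 13 17 | 149 13 16 | 152 12 15 | 155 13 14 | 158 12 16 | 161 12 14 | 164 12 15 | 167 14 16 | 170 11 14 | 173 12 14 | 176 12 14 | 179 12 15 | 182 12 16 | 185 13 15 | 188 11 14 | 191 12 15 | 194 13 16 | 197 13 15 | 200 13 18 | 203 14 18 | 
shift cm [ 44.29 -39.18   3.13] turn [-0.     0.     0.101]
t 0.6 tcp clamp mm [-464.5  401.1  231.3] F clamp [-0.36  0.16 -0.19] open 0.0853
```

>>> carry_out(
  series=[
    [[3,-2.6,0.2],[0,0,0.01],0],
    [[6,-5.2,0.4],[0,0,0.02],0],
    [[9,-7.8,0.6],[0,0,0.03],0],
    [[12,-10.4,0.8],[0,0,0.04],0],
    [[15,-13,1],[0,0,0.05],0],
    [[18,-15.6,1.2],[0,0,0.06],0],
    [[21,-18.2,1.4],[0,0,0.07],0],
    [[24,-20.8,1.6],[0,0,0.08],0],
    [[27,-23.4,1.8],[0,0,0.09],0],
    [[30,-26,2],[0,0,0.1],0],
  ],
  force=20,
)

```text
t: 1.43
tcp_pos: [0.4019, -0.2476, 0.2115]
eef_rot: [3.121, 0.354, 0.001]
contact_force: [1.7, -0.9, -1.0]
opening: 0.0
```

```bash
python3 -c "
from h import *
st();go(-30,0,200)"
```

```text
t 1.43 tcp clamp mm [-174.   127.9  211.5] F clamp [-1.23 -1.48 -0.98] open 0.0
shift cm [ 12.79 -14.4    1.15] turn [ 0.001 -0.     0.   ]
```

>>> carry_out(
  series=[
    [[3.2,-3.6,0.3],[0,0,0],0],
    [[6.4,-7.2,0.6],[0,0,0],0],
    [[9.6,-10.8,0.9],[0,0,0],0],
    [[12.8,-14.4,1.2],[0,0,0],0],
    [[12.8,-14.4,1.5],[0,0,0],0],
    [[12.8,-14.4,4.5],[0,0,0],0],
    [[12.8,-14.4,7.5],[0,0,0],0],
    [[12.8,-14.4,10],[0,0,0],0],
    [[12.8,-14.4,11.5],[0,0,0],0],
    [[12.8,-14.4,12.4],[0,0,0],0],
  ],
)

```text
t: 2.27
tcp_pos: [0.4936, -0.0785, 0.0857]
eef_rot: [-3.121, -0.355, 0.003]
contact_force: [0.9, -0.9, 0.0]
opening: -0.0004
```

```bash
python3 -c "
from h import *
st();snap('scene','s1.png');snap('top','t1.png');go(-38,0,88)"
```

```text
t 2.27 tcp clamp mm [-29.7   0.7  85.7] F clamp [-1.03 -0.65  0.04] open -0.0004
shift cm [ 0.04  0.82 -0.14] turn [-0.     0.001  0.001]
```

View pics/s1.png

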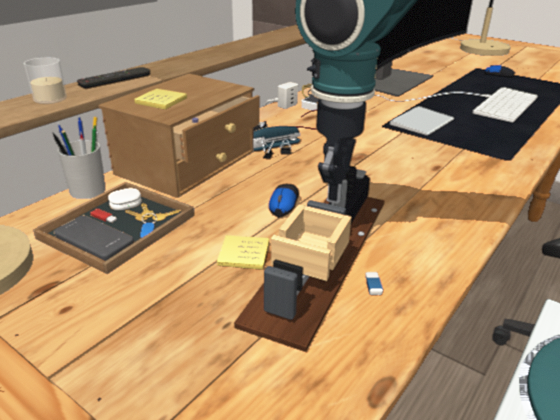

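>>> carry_out(
  series=[
    [[0,0.4,-0.1],[0,0,0],0],
    [[0,0.8,-0.1],[0,0,0],0],
    [[0,1.2,-0.1],[0,0,0],0],
    [[0,1.6,-0.1],[0,0,0],0],
    [[0,2.0,-0.1],[0,0,0],0],
    [[0,2.4,-0.1],[0,0,0],0],
    [[0,2.7,-0.1],[0,0,0],0],
    [[0,2.9,-0.1],[0,0,0],0],
    [[0,3.0,-0.1],[0,0,0],0],
    [[0,3.0,-0.1],[0,0,0],0],
  ],
)

```text
t: 3.2
tcp_pos: [0.5012, -0.1075, 0.0887]
eef_rot: [-3.121, -0.355, -0.0]
contact_force: [-2.5, 8.1, 5.9]
opening: 0.0001
```

```bash
cat >> h.py <<'E'
def meas(fn):
    snap('top',fn); C=prof(fn)
    m=abs(C[:,1])<20
    # plate top (z>85, x>100), panel top at |y|>26
    s=C[(abs(C[:,1])>26)&(abs(C[:,1])<43)&(C[:,2]>88)&(C[:,0]>104)&(C[:,0]<150)]
    t=C[(abs(C[:,1])<43)&(abs(C[:,1])>28)&(C[:,2]>88)&(C[:,0]>40)&(C[:,0]<150)]
    b=C[m&(C[:,2]>70)&(C[:,2]<120)&(C[:,0]>100)&(C[:,0]<215)]
    pl=C[m&(C[:,0]>100)&(C[:,0]<215)&(C[:,2]>88)]
    print('panel far edge',np.percentile(t[:,0],99.5).round(1),'panel mid',np.median(s[:,0]).round(1) if len(s) else None,
     'jaw far edge',np.percentile(b[:,0],[98,99.5]).round(1),'hist',np.histogram(pl[:,0],np.arange(100,216,4))[0])
E
python3 -c "
from h import *
st();meas('m1.png')
C=prof('top0.png');C=C[(abs(C[:,1])<20)&(C[:,2]>70)&(C[:,2]<120)&(C[:,0]>140)&(C[:,0]<215)];print(np.percentile(C[:,0],[98,99.5]))
st()"
```

```text
t 3.2 tcp clamp mm [-59.6  -0.3  88.7] F clamp [8.44 0.62 5.88] open 0.0001
panel far edge 127.0 panel mid 122.3 jaw far edge [182.1 182.8] hist [ 0  0  0  0 40 58 46  0  0  0  0 34 46  9  0  0 19 61 53 56 38  0  0  0
  0  0  0  0]
[200.62038583 201.61125239]
t 3.25 tcp clamp mm [-59.6  -0.3  88.6] F clamp [ 8.09 -0.24  5.65] open -0.0005
```

View pics/m1.png

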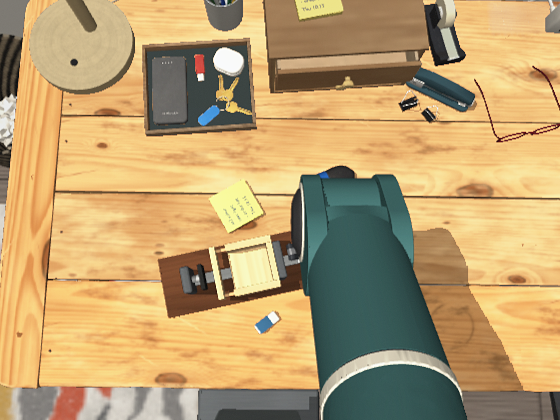

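>>> carry_out(
  series=[
    [[0,-0.6,0],[0,0,0],0],
    [[0,-1.2,0],[0,0,0],0],
    [[0,-1.8,0],[0,0,0],0],
    [[0,-2.4,0],[0,0,0],0],
    [[0,-2.6,0],[0,0,0],0],
    [[0,-2.6,0],[0,0,0],0],
    [[0,-2.6,0],[0,0,0],0],
    [[0,-2.6,0],[0,0,0],0],
    [[0,-2.6,0],[0,0,0],0],
    [[0,-2.6,0],[0,0,0],0],
  ],
)

```text
t: 4.08
tcp_pos: [0.4954, -0.0823, 0.0886]
eef_rot: [-3.121, -0.354, -0.0]
contact_force: [-0.2, 0.1, -0.2]
opening: 0.0002
```

```bash
python3 -c "
from h import *
st();meas('m2.png')"
```

```text
t 4.08 tcp clamp mm [-33.8  -0.2  88.6] F clamp [ 0.11  0.14 -0.16] open 0.0002
panel far edge 127.0 panel mid 122.0 jaw far edge [183.6 184.5] hist [ 0  0  0  0 43 53 48  0  0  0  0 13 49 25  0  0  0 55 59 56 50  8  0  0
  0  0  0  0]
```

>>> carry_out(
  series=[
    [[0,0.4,0],[0,0,0],0],
    [[0,0.8,0],[0,0,0],0],
    [[0,1.2,0],[0,0,0],0],
    [[0,1.6,0],[0,0,0],0],
    [[0,2.0,0],[0,0,0],0],
    [[0,2.3,0],[0,0,0],0],
    [[0,2.5,0],[0,0,0],0],
    [[0,2.6,0],[0,0,0],0],
    [[0,2.7,0],[0,0,0],0],
    [[0,2.7,0],[0,0,0],0],
  ],
)

```text
t: 4.97
tcp_pos: [0.5013, -0.1079, 0.0885]
eef_rot: [-3.12, -0.355, 0.001]
contact_force: [-2.1, 8.9, 3.5]
opening: 0.0003
```

```bash
python3 -c "
from h import *
st();meas('m3.png')"
```

```text
t 4.97 tcp clamp mm [-60.1  -0.3  88.5] F clamp [9.18 0.07 3.5 ] open 0.0003
panel far edge 127.1 panel mid 122.3 jaw far edge [163.7 164.4] hist [ 0  0  0  0 44 55 48 50 36  0  0  0 51 54 62 51  7  0  0  0  0  0  0  0
  0  0  0  0]
```

>>> carry_out(
  series=[
    [[0,-0.6,0],[0,0,0],0],
    [[0,-1.2,0],[0,0,0],0],
    [[0,-1.8,0],[0,0,0],0],
    [[0,-2.4,0],[0,0,0],0],
    [[0,-2.6,0],[0,0,0],0],
    [[0,-2.7,0],[0,0,0],0],
    [[0,-2.7,0],[0,0,0],0],
    [[0,-2.7,0],[0,0,0],0],
    [[0,-2.7,0],[0,0,0],0],
    [[0,-2.7,0],[0,0,0],0],
  ],
)

```text
t: 5.85
tcp_pos: [0.4953, -0.0818, 0.0886]
eef_rot: [-3.12, -0.355, 0.001]
contact_force: [0.8, 0.7, -0.2]
opening: 0.0001
```

```bash
python3 -c "
from h import *
st();meas('m4.png')"
```

```text
t 5.85 tcp clamp mm [-33.3  -0.2  88.6] F clamp [ 0.54 -0.96 -0.21] open 0.0001
panel far edge 127.1 panel mid 122.1 jaw far edge [164.  164.7] hist [ 0  0  0  0 43 57 47 44 34  0  0  0 50 57 57 51 12  0  0  0  0  0  0  0
  0  0  0  0]
```

>>> carry_out(
  series=[
    [[0,0.3,0],[0,0,0],0],
    [[0,0.6,0],[0,0,0],0],
    [[0,0.9,0],[0,0,0],0],
    [[0,1.2,0],[0,0,0],0],
    [[0,1.5,0],[0,0,0],0],
    [[0,1.7,0],[0,0,0],0],
    [[0,1.9,0],[0,0,0],0],
    [[0,2.1,0],[0,0,0],0],
    [[0,2.2,0],[0,0,0],0],
    [[0,2.2,0],[0,0,0],0],
  ],
)

```text
t: 6.73
tcp_pos: [0.4998, -0.1018, 0.0884]
eef_rot: [-3.118, -0.357, 0.002]
contact_force: [-3.7, 12.8, 5.3]
opening: 0.0001
```

```bash
python3 -c "
from h import *
st();meas('m5.png')"
```

```text
t 6.73 tcp clamp mm [-53.8  -0.2  88.4] F clamp [13.34  0.78  5.32] open 0.0001
panel far edge 117.2 panel mid 112.3 jaw far edge [151.9 152.7] hist [ 0 11 57 53 47 48 11  0  0 45 56 59 53 11  0  0  0  0  0  0  0  0  0  0
  0  0  0  0]
```

>>> carry_out(
  series=[
    [[0,-0.6,0],[0,0,0],0],
    [[0,-1.2,0],[0,0,0],0],
    [[0,-1.8,0],[0,0,0],0],
    [[0,-2.2,0],[0,0,0],0],
    [[0,-2.2,0],[0,0,0],0],
    [[0,-2.2,0],[0,0,0],0],
    [[0,-2.2,0],[0,0,0],0],
    [[0,-2.2,0],[0,0,0],0],
    [[0,-2.2,0],[0,0,0],0],
    [[0,-2.2,0],[0,0,0],0],
  ],
)

```text
t: 7.62
tcp_pos: [0.4949, -0.0806, 0.0885]
eef_rot: [-3.118, -0.356, 0.002]
contact_force: [0.2, -0.2, 1.1]
opening: 0.0001
```

```bash
python3 -c "
from h import *
st();meas('m6.png')"
```

```text
t 7.62 tcp clamp mm [-32.   -0.1  88.5] F clamp [-0.23 -0.19  1.13] open 0.0001
panel far edge 117.3 panel mid 112.2 jaw far edge [153.4 154.1] hist [ 0  9 57 55 43 45 15  0  0 23 57 58 55 29  0  0  0  0  0  0  0  0  0  0
  0  0  0  0]
```

>>> carry_out(
  series=[
    [[0,0.3,0],[0,0,0],0],
    [[0,0.6,0],[0,0,0],0],
    [[0,0.8,0],[0,0,0],0],
    [[0,1.0,0],[0,0,0],0],
    [[0,1.2,0],[0,0,0],0],
    [[0,1.4,0],[0,0,0],0],
    [[0,1.5,0],[0,0,0],0],
    [[0,1.6,0],[0,0,0],0],
    [[0,1.6,0],[0,0,0],0],
    [[0,1.6,0],[0,0,0],0],
  ],
)

```text
t: 8.5
tcp_pos: [0.4982, -0.0947, 0.0884]
eef_rot: [-3.116, -0.358, 0.003]
contact_force: [-4.0, 11.2, 4.5]
opening: 0.0
```

```bash
python3 -c "
from h import *
st();meas('m7.png')
C=prof('top0.png')
t=C[(abs(C[:,1])<43)&(abs(C[:,1])>36)&(C[:,2]>88)&(C[:,0]>40)&(C[:,0]<108)];print('tray end',np.percentile(t[:,0],[98,99,99.5,100]))
for k in (1,5,7):
  im=cv2.imread(f'pics/m{k}.png') if k>1 else cv2.imread('pics/m1.png'); cv2.imwrite(f'pics/z{k}.png',cv2.resize(im[225:325,155:315],None,fx=5,fy=5,interpolation=cv2.INTER_CUBIC))
"
```

```text
t 8.5 tcp clamp mm [-46.5  -0.2  88.4] F clamp [11.77  1.37  4.5 ] open 0.0
panel far edge 115.5 panel mid 110.6 jaw far edge [150.1 151. ] hist [ 0 35 57 51 45 39  0  0 15 58 58 54 40  0  0  0  0  0  0  0  0  0  0  0
  0  0  0  0]
tray end [98.41608622 98.98468252 99.31114351 99.70735977]
```

View pics/z7.png

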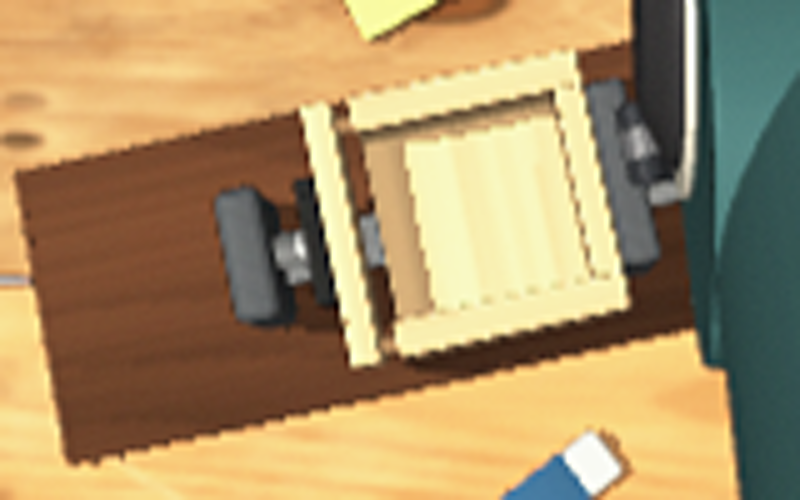

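>>> carry_out(
  series=[
    [[0,0.1,0],[0,0,0],0],
    [[0,0.2,0],[0,0,0],0],
    [[0,0.3,0],[0,0,0],0],
    [[0,0.4,0],[0,0,0],0],
    [[0,0.5,0],[0,0,0],0],
    [[0,0.55,0],[0,0,0],0],
    [[0,0.6,0],[0,0,0],0],
    [[0,0.6,0],[0,0,0],0],
    [[0,0.6,0],[0,0,0],0],
    [[0,0.6,0],[0,0,0],0],
  ],
)

```text
t: 9.38
tcp_pos: [0.4992, -0.0991, 0.0883]
eef_rot: [-3.114, -0.36, 0.005]
contact_force: [-5.7, 12.5, 6.5]
opening: -0.0004
```

```bash
python3 -c "
from h import *
st();meas('m8.png')"
```

```text
t 9.38 tcp clamp mm [-51.   -0.2  88.3] F clamp [13.48  2.73  6.49] open -0.0004
panel far edge 111.2 panel mid 107.7 jaw far edge [146.  146.6] hist [40 56 50 46 26  0  0 20 58 55 54 38  0  0  0  0  0  0  0  0  0  0  0  0
  0  0  0  0]
```

>>> carry_out(
  series=[
    [[0,0.1,0],[0,0,0],0],
    [[0,0.2,0],[0,0,0],0],
    [[0,0.3,0],[0,0,0],0],
    [[0,0.35,0],[0,0,0],0],
    [[0,0.4,0],[0,0,0],0],
    [[0,0.4,0],[0,0,0],0],
    [[0,0.4,0],[0,0,0],0],
    [[0,0.4,0],[0,0,0],0],
    [[0,0.4,0],[0,0,0],0],
    [[0,0.4,0],[0,0,0],0],
  ],
)

```text
t: 10.27
tcp_pos: [0.4996, -0.1014, 0.0883]
eef_rot: [-3.112, -0.362, 0.006]
contact_force: [-6.4, 13.5, 7.7]
opening: 0.0001
```

```bash
python3 -c "
from h import *
st();meas('m9.png')"
```

```text
t 10.27 tcp clamp mm [-53.3  -0.1  88.3] F clamp [14.53  3.19  7.75] open 0.0001
panel far edge 109.3 panel mid 106.7 jaw far edge [143.5 144.5] hist [56 56 47 44 11  0  0 54 58 53 56  6  0  0  0  0  0  0  0  0  0  0  0  0
  0  0  0  0]
```

>>> carry_out(
  series=[
    [[0,0.05,0],[0,0,0],0],
    [[0,0.1,0],[0,0,0],0],
    [[0,0.15,0],[0,0,0],0],
    [[0,0.2,0],[0,0,0],0],
    [[0,0.25,0],[0,0,0],0],
    [[0,0.3,0],[0,0,0],0],
    [[0,0.3,0],[0,0,0],0],
    [[0,0.3,0],[0,0,0],0],
    [[0,0.3,0],[0,0,0],0],
    [[0,0.3,0],[0,0,0],0],
  ],
)

```text
t: 11.15
tcp_pos: [0.4999, -0.1023, 0.0883]
eef_rot: [-3.11, -0.365, 0.008]
contact_force: [-6.7, 14.6, 9.6]
opening: -0.0002
```

```bash
python3 -c "
from h import *
st();meas('m10.png')"
```

```text
t 11.15 tcp clamp mm [-54.3  -0.1  88.3] F clamp [15.73  3.26  9.64] open -0.0002
panel far edge 109.3 panel mid 106.9 jaw far edge [142.8 143.5] hist [53 55 48 44 10  0 12 58 57 53 46  0  0  0  0  0  0  0  0  0  0  0  0  0
  0  0  0  0]
```

>>> carry_out(
  series=[
    [[0,0.05,0],[0,0,0],0],
    [[0,0.1,0],[0,0,0],0],
    [[0,0.15,0],[0,0,0],0],
    [[0,0.2,0],[0,0,0],0],
    [[0,0.25,0],[0,0,0],0],
    [[0,0.3,0],[0,0,0],0],
    [[0,0.3,0],[0,0,0],0],
    [[0,0.3,0],[0,0,0],0],
    [[0,0.3,0],[0,0,0],0],
    [[0,0.3,0],[0,0,0],0],
  ],
)

```text
t: 12.03
tcp_pos: [0.5, -0.1032, 0.0883]
eef_rot: [-3.108, -0.367, 0.01]
contact_force: [-7.4, 16.3, 10.5]
opening: -0.0001
```

```bash
python3 -c "
from h import *
st();meas('m11.png')"
```

```text
t 12.03 tcp clamp mm [-55.2  -0.   88.3] F clamp [17.54  3.61 10.52] open -0.0001
panel far edge 109.1 panel mid 106.9 jaw far edge [141.9 142.4] hist [54 58 40 45 16  0 22 55 57 56 33  0  0  0  0  0  0  0  0  0  0  0  0  0
  0  0  0  0]
```

>>> carry_out(
  series=[
    [[0,-0.5,0],[0,0,0],0],
    [[0,-1.0,0],[0,0,0],0],
    [[0,-1.5,0],[0,0,0],0],
    [[0,-2.0,0],[0,0,0],0],
    [[0,-2.2,0],[0,0,0],0],
    [[0,-2.2,0],[0,0,0],0],
    [[0,-2.2,0],[0,0,0],0],
    [[0,-2.2,0],[0,0,0],0],
    [[0,-2.2,0],[0,0,0],0],
    [[0,-2.2,0],[0,0,0],0],
  ],
)

```text
t: 12.92
tcp_pos: [0.4949, -0.082, 0.0886]
eef_rot: [-3.108, -0.367, 0.01]
contact_force: [-0.5, 0.0, -0.2]
opening: 0.0002
```

```bash
python3 -c "
from h import *
st();meas('m12.png');meas('m12b.png')"
```

```text
t 12.92 tcp clamp mm [-33.4   0.2  88.6] F clamp [ 0.15  0.51 -0.18] open 0.0002
panel far edge 109.1 panel mid 106.9 jaw far edge [142.8 143.5] hist [54 56 47 47  9  0 11 56 58 58 45  0  0  0  0  0  0  0  0  0  0  0  0  0
  0  0  0  0]
panel far edge 109.3 panel mid 106.8 jaw far edge [142.6 143.2] hist [55 57 50 44 15  0  9 58 52 56 47  0  0  0  0  0  0  0  0  0  0  0  0  0
  0  0  0  0]
```

```bash
python3 -c "
from h import *
go(-33,0,140);go(-175,0,140);go(-175,0,80)"
```

```text
shift cm [-0.   -0.1  -5.14] turn [-0.013  0.005  0.009]
shift cm [-0.14 14.1  -5.32] turn [-0.013  0.005  0.009]
shift cm [-0.11 14.18  0.68] turn [-0.013  0.005  0.009]
```

>>> carry_out(
  series=[
    [[0,-0.1,-2.5],[0,0,0],0],
    [[0,-0.1,-5.3],[0,0,0],0],
    [[0,0,-5.5],[-0.01,0,0],0],
    [[-0.1,3,-5.5],[-0.01,0,0.01],0],
    [[-0.1,6.5,-5.5],[-0.01,0,0.01],0],
    [[-0.1,10,-5.5],[-0.01,0,0.01],0],
    [[-0.1,13,-5.4],[-0.01,0,0.01],0],
    [[-0.1,14.1,-5.3],[-0.013,0,0.01],0],
    [[-0.1,14.1,-4],[-0.013,0,0.01],0],
    [[-0.1,14.1,-3],[-0.013,0,0.01],0],
  ],
)

```text
t: 13.85
tcp_pos: [0.5269, -0.2202, 0.1159]
eef_rot: [3.121, 0.351, -0.007]
contact_force: [-0.0, 0.6, -0.9]
opening: 0.0001
```

```bash
python3 -c "
from h import *
st();go(-175,0,80);meas('m13.png')"
```

```text
t 13.85 tcp clamp mm [-175.3   -0.   115.9] F clamp [ 0.64 -0.12 -0.92] open 0.0001
shift cm [ 0.01 -0.03  3.59] turn [ 0.     0.005 -0.002]
panel far edge 109.2 panel mid 106.7 jaw far edge [142.8 143.3] hist [53 57 50 45 14  0  8 59 54 55 44  0  0  0  0  0  0  0  0  0  0  0  0  0
  0  0  0  0]
```

>>> carry_out(
  series=[
    [[0,0,1.5],[0,0,0],0],
    [[0,0,3],[0,0,0],0],
    [[0,0,3.8],[0,0,0],0],
    [[0,0,4.2],[0,0,0],0],
    [[0,0,4.5],[0,0,0],0],
    [[0,0,4.8],[0,0,0],0],
    [[0,0,4.8],[0,0,0],0],
    [[0,0,4.8],[0,0,0],0],
    [[0,0,4.8],[0,0,0],0],
    [[0,0,4.8],[0,0,0],0],
  ],
)

```text
t: 14.73
tcp_pos: [0.5262, -0.2192, 0.0671]
eef_rot: [3.122, 0.353, -0.009]
contact_force: [0.1, 1.2, 5.5]
opening: 0.0001
```

```bash
python3 -c "
from h import *
st();meas('m14.png')"
```

```text
t 14.73 tcp clamp mm [-174.2    0.4   67.1] F clamp [ 1.1  -0.36  5.52] open 0.0001
panel far edge 109.1 panel mid 106.7 jaw far edge [200.6 201.4] hist [56 55 21  0  0  0  0  0  0  0  0  0  0  0  0  5 52 45  0  0  0 44 55 55
 54 21  0  0]
```

Jaw is fully open and the panel is still home. I'll hold a moment, then retreat upward.

>>> carry_out(
  series=[
    [[0,0,0],[0,0,0],0],
    [[0,0,0],[0,0,0],0],
    [[0,0,0],[0,0,0],0],
    [[0,0,-1],[0,0,0],0],
    [[0,0,-3],[0,0,0],0],
    [[0,0,-6],[0,0,0],0],
    [[0,0,-9],[0,0,0],0],
    [[0,0,-12],[0,0,0],0],
    [[0,0,-14],[0,0,0],0],
    [[0,0,-14],[0,0,0],0],
  ],
)

```text
t: 15.62
tcp_pos: [0.5289, -0.2195, 0.2126]
eef_rot: [3.118, 0.353, 0.001]
contact_force: [0.9, -0.5, -0.0]
opening: -0.0003
```

```bash
python3 -c "
from h import *
st();meas('m15.png');snap('scene','s15.png')"
```

```text
t 15.62 tcp clamp mm [-175.    -2.1  212.6] F clamp [-0.66 -0.79 -0.03] open -0.0003
panel far edge 109.3 panel mid 106.8 jaw far edge [200.5 201.6] hist [55 58 18  0  0  0  0  0  0  0  0  0  0  0  0  4 42 43  0  0  0 44 56 57
 54 19  0  0]
```

View pics/s15.png

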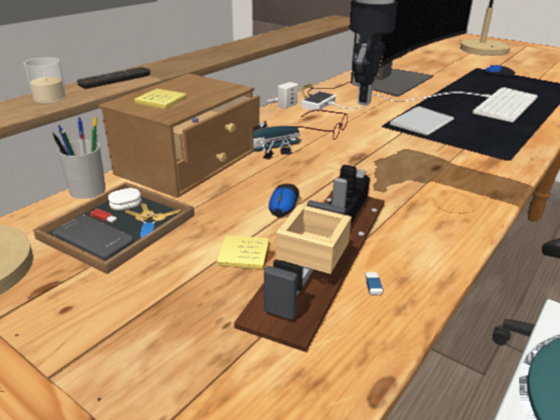

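View pics/m15.png

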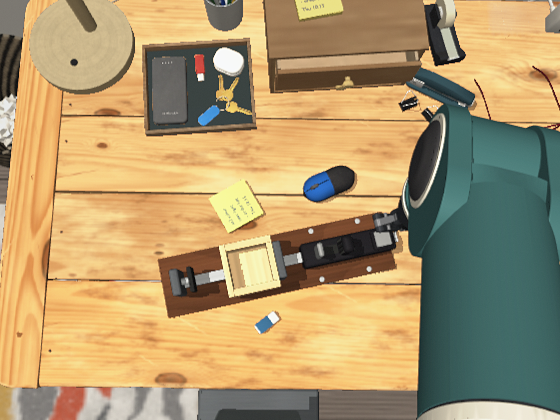

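The tray is closed: the panel is flush at about (228,272) in the top view. The jaw is back at (180,282), the trigger and tab are at rest, the bystanders haven't moved, and the arm is clear.

```bash
python3 -c "
from h import *
print(manip.hand_in());st()"
```

```text
the job is handed in; nothing more can be done
None
the job is handed in; nothing more can be done
```

The panel is home, the jaw is fully open again, and I handed the job in at about 15.7 s of the 48 s allowed; no verdict was reported.

- **Squeezing:** I pushed the trigger towards the grip with the shut fingers in four strokes. The last one went in small steps, checked against the camera and the wrist force.
- **Holding:** The pad force peaked at about 9 N, under the 13 N that cracks the plywood. With the trigger let go, the clamp held the panel home at about 7 N. Both forces are estimated from the spring compression in the top camera picture (about ±1 N), not measured directly.
- **Releasing:** I pressed the release tab about 7 mm, which is its stop, and held it for about a second. The jaw ran fully back.

In the last pictures:

- **Panel:** its outer edge is at 109.3 mm along the clamp, where it stopped moving once home, and it looks flush with the tray.
- **Jaw:** its far edge is at 201.6 mm, the same as before the first stroke.
- **Trigger and tab:** both look at rest, judged by eye from the pictures.
- **Eraser, notes and mouse:** they look unmoved, also judged by eye.
- **Arm:** it is clear of everything.

No check failed or disagreed.

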